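# Strip the breaker rail with a pry bar

### The arm

A 6-joint arm with a two-finger parallel gripper is mounted at the origin on the work surface. World frame = base frame: x ahead of the robot, y to its left, z up, the work surface at z = 0. Lengths are in mm, angles in degrees, forces in N, time in s.
With the tool pointing down it reaches from about 275 to 850 mm from the base axis. Payload 19 kg.
Tool frame: the origin (TCP) lies where the fingers leave the gripper's body, on its centre line; the fingertips stand 73 mm ahead of it and the grasp point (between the pads) lies 54 mm ahead of it (env.hold_point_z is the distance from the TCP to the grasp point, in mm); z points along the fingers, y is the direction in which the jaws open and shut (so a half turn about z gives the same grasp; the last joint's range is limited). The gripper opens to 85 mm and grips with 20 to 120 N. Pads are 22 mm wide; open, the fingers measure 114 mm over their backs; the gripper's body (76 mm by 85 mm) begins 54 mm behind the grasp point. The pads swing forward as they close: fully open they stand 13 mm farther back than shut.
Start: joints at [63.885, 8.623, 82.357, -0, 89.026, -7.678], TCP at [181.865, 545.458, 303.867] pointing down, gripper open.
Joint ranges: [-160.23, 160.23], [-39.13, 120.54], [6.94, 153.29], [-79.49, 259.48], [9.18, 160.14], [-161.06, 161.06]. Speed limits (degrees/s): [108.29, 108.29, 127.2, 172.46, 172.46, 172.46].

### API

Orientations are given as [roll, pitch, yaw] about the fixed x, y, z axes, in that order (R = Rz(yaw) Ry(pitch) Rx(roll)).
In Python, from rig import env gives the robot as it stands.
- The arm moves only by the tool drive_tool, never from a script. Its argument "targets" is a list that holds one entry, the list of rows, each a list of 5 numbers: the shift along the tool's x, y, z in cm, then the turn about the tool's z in degrees, then the finger opening in cm, from 0 to 8.54. A call has 1 to 12 rows; each row shifts and turns the commanded pose from where the row before left it, along the tool's axes as they then stand; what a row does not reach is not made up. A row lasts 1/8 s, in which the tool goes at most 62.5 mm and 10.7 degrees, less where a joint would pass 70% of its speed; a pose out of reach is approached as far as the arm can. A call is refused whole if a number of a shift passes 6.25 or a number of a turn 10.7, either way. A call with a gripper value outside its range is refused whole. The fingers move at their own pace and stop on an object; "grip_force" is the grip in N (left out, the last holds). Time passes only in rows, so rows that do not move let the fingers close. It gives the time, the measured TCP pose, the force and the opening at its end, in the units of the state.
- env.get_state(): the state, without advancing time (a new reading comes with each control period).
- env.read_camera(name): name is "scene" or "top" or "wrist"; returns the picture (420x560x3 uint8, blue, green, red); there is no depth.
- env.camera_model(name): a dict with "fx", "fy", "cx", "cy" (pixels), "k1" (the pictures are not rectified: a ray, as slopes to the right and down, at radius r is drawn at 1 + k1 r^2 times it, then the intrinsics apply), "R" (3x3) and "t" (3): a world point X has camera coordinates R X + t. Camera axes: x right, y down, z forward; pixel columns grow to the right and rows downward; lengths in mm; the calibration is good to about 2 mm. A picture is of the moment at which its call begins: read the wrist's pose just before it. camera_model takes no time and is no camera call; for the wrist camera it gives the pose at the moment of the call.
- env.finish_job(): hands the job in, once; it reports no verdict.
The state is a dict: "time_s": time; "joint_positions": joint angles; "qvel": joint speeds; "joint_torque": joint torques, N m; "eef_pos": TCP position; "orientation": TCP orientation; "contact_force": force on the tool from outside, world axes, zero at the start; "ft_torque": the same for the moment, N m; "finger_gap": opening from 0.0 (shut) to 1.0 (fully open).
Only numpy, scipy, OpenCV 4.12 (cv2) and the standard library are available. Lean on these libraries where they do the work, as an engineer would, in place of code of your own. Each camera call takes 0.05 s, during which the arm holds its last target. There are 200 camera calls.

### The job

Strip the breaker units off the rail: free the clamp knob, slide the keeper bar fully open, then lever every clipped unit up out of its spring cheeks with the pry bar's toe under its front lip, never touching a unit with the gripper while it is still clipped in. Stand all the units, including the stray one already on the bench, side by side and upright on the floor of the tray, and hang the pry bar back upright in its stand. Leave the clamp free and the keeper open, and do not disturb the carton, jar and rail offcut.

Things in the scene. Friction and masses are not known exactly. Their poses are not given: they have to be found in the camera images.
- rail: grey rail base fixed on the bench, plate 118 mm (x) by 300 mm (y), 10 mm thick; origin on the bench, -x is its front. Three seats at y = -66, 0, 66 mm. A clipped unit stands with its x, y along the rail's, its origin at x = 0, 28 mm above the bench, its back against a stop, on a pedestal that ends 22 mm in front of its centre: the front 16 mm of the foot overhang an 18 mm gap
- M1: grey breaker unit: body 60 x 32 x 44 mm (x, y, z) on a black foot plate 76 x 40 x 5 mm that sticks out 8 mm at both ends, 4 mm at both sides; 49 mm tall in all, about 0.18 kg. Origin: centre of the foot's underside; x along the long side, z up. Clipped in seat 1 of the rail at the start, or absent
- M1_lip (a point): middle of the lower front edge of M1's foot plate (38 mm along -x from its origin), the lip to lever under
- seat1 (a point): where M1_lip lies while M1 is clipped in (fixed on the rail, 28 mm above the bench). At each seat two black spring cheeks (6 mm tall, 10 mm long, 20 mm in front of the unit's centre) squeeze the foot from both sides: lifting the lip takes about 10 to 20 N
- M2: grey breaker unit: body 60 x 32 x 44 mm (x, y, z) on a black foot plate 76 x 40 x 5 mm that sticks out 8 mm at both ends, 4 mm at both sides; 49 mm tall in all, about 0.18 kg. Origin: centre of the foot's underside; x along the long side, z up. Clipped in seat 2 of the rail at the start, or absent
- M2_lip (a point): middle of the lower front edge of M2's foot plate (38 mm along -x from its origin), the lip to lever under
- seat2 (a point): where M2_lip lies while M2 is clipped in (fixed on the rail, 28 mm above the bench). Once a lip is raised 10 mm or more, the cheeks spring 3 mm inwards beneath the foot. Cheek housings and side guides beside the foot reach 34 mm above the bench (units 77 mm)
- M3: grey breaker unit: body 60 x 32 x 44 mm (x, y, z) on a black foot plate 76 x 40 x 5 mm that sticks out 8 mm at both ends, 4 mm at both sides; 49 mm tall in all, about 0.18 kg. Origin: centre of the foot's underside; x along the long side, z up. Clipped in seat 3 of the rail at the start, or absent
- M3_lip (a point): middle of the lower front edge of M3's foot plate (38 mm along -x from its origin), the lip to lever under
- seat3 (a point): where M3_lip lies while M3 is clipped in (fixed on the rail, 28 mm above the bench). A levered unit stays propped on its cheeks, lip about 8 mm up, tilted about 0.1 rad, a few mm to one side at most, loose, and can be gripped by its sides and lifted off
- stray: grey breaker unit: body 60 x 32 x 44 mm (x, y, z) on a black foot plate 76 x 40 x 5 mm that sticks out 8 mm at both ends, 4 mm at both sides; 49 mm tall in all, about 0.18 kg. Origin: centre of the foot's underside; x along the long side, z up. Already off the rail, standing loose on the bench
- clamp (a joint): angle of the clamp knob at the rail's +y end, rad: 0 = locked (its flat 12 mm steel tongue points along the rail's -y and blocks the keeper), grows anticlockwise seen from above, 1.57 = end stop, freed (tongue along the rail's +x). Stays where left
- clamp_grip (a point): on the clamp knob's axis (57 mm in front, 128 mm to +y of the rail's origin), at mid-height of its black grip bar, 14 mm thick, 38 mm long, 28 mm tall; a 20 mm radius disc lies beneath the bar. At 0 the bar lies along the rail's y; it turns with the knob
- keeper (a joint): travel of the steel keeper bar along the rail's +y, m: 0 = closed, its three tabs (20 mm wide, tops 39 mm above the bench) lie over the units' front lips; 0.033 = end stop, open, tabs between the seats. Takes about 2 N once the clamp is freed. The bar runs 51 to 63 mm in front of the rail's origin, its top 16 mm above the bench apart from tabs and grip
- keeper_grip (a point): centre of the upper part of the keeper's black upright grip, 14 mm (rail x) by 20 mm (rail y), top 57 mm above the bench, 12 mm above this point; moves with the keeper
- pry: pry bar, 140 mm tall, 0.15 kg, upright in its stand. Origin: centre of the lower end of its 8 x 12 mm (x, y) steel shank, z up. There a flat toe 12 mm wide, 4 mm thick sticks out along +x, its tip 20 mm from the origin. A 58 x 50 mm collar sits 75 to 80 mm above the origin; the wooden handle, 20 x 20 mm, reaches from 80 to 140 mm
- pry_toe (a point): tip of the pry bar's toe, at half its thickness: (20, 0, 2) mm in the pry bar's frame
- stand: the pry bar's dark steel stand, fixed: 80 x 72 mm, 85 mm tall, with a 44 x 40 mm (x, y) opening through its top, open on its +y and -y sides. Origin on the bench below the middle of the opening. The pry bar hangs by its collar on the top, so its origin is 10 mm above the bench
- tray: loose grey open tray, 190 x 190 mm outside, 30 mm tall, walls and floor 5 mm; origin at the centre of its underside
- carton: a small closed cardboard box, 90 x 110 x 70 mm, a bystander; origin at the centre of its underside
- jar: a closed jar, 52 mm across and 75 mm tall, a bystander; origin at the centre of its underside
- offcut: a flat piece of rail, 35 x 80 x 9 mm, lying on the bench, a bystander; origin at the centre of its underside

How it is judged (in metres and radians):
On the way, in this order (a step that is already met when the one before it is completed fails the run):
1. the clamp knob is turned free (past 1.3 rad) (value of joint clamp above 1.3 rad), for 0.2 s.
2. the keeper is slid open (past 30 mm) (value of joint keeper above 0.03 m and value of joint clamp above 1.2 rad), for 0.2 s.
3. every clipped unit has been levered out of its cheeks (lip more than 5.5 mm from its clipped place) (distance between M1_lip and seat1 above 0.0055 m and distance between M2_lip and seat2 above 0.0055 m and distance between M3_lip and seat3 above 0.0055 m), for 0.3 s.
At the end, for the whole second after the job is handed in: All units at rest on the tray's floor: within 85 mm of its middle in x and y, under side below 12 mm, tilt under 0.2. Pry bar hanging in the stand: within 20 mm, 4 to 16 mm up, tilt under 0.12. Clamp past 1.2 rad, keeper past 28 mm, tray flat on the bench (x of M1 in the frame of tray between -0.085 and 0.085 m and y of M1 in the frame of tray between -0.085 and 0.085 m and z of each of M1, M2, M3, stray in the frame of tray below 0.012 m and angle between each of M1, M2, M3, stray's own z axis and vertical below 0.2 rad and linear speed of each of M1, M2, M3, stray below 0.03 m/s and x of M2 in the frame of tray between -0.085 and 0.085 m and y of M2 in the frame of tray between -0.085 and 0.085 m and x of M3 in the frame of tray between -0.085 and 0.085 m and y of M3 in the frame of tray between -0.085 and 0.085 m and x of stray in the frame of tray between -0.085 and 0.085 m and y of stray in the frame of tray between -0.085 and 0.085 m and horizontal distance between pry and stand below 0.02 m and z of pry in the frame of stand between 0.004 and 0.016 m and angle between pry's own z axis and vertical below 0.12 rad and value of joint keeper above 0.028 m and value of joint clamp above 1.2 rad and angle between tray's own z axis and vertical below 0.1 rad and height (world z) of tray below 0.01 m); the robot touches nothing.
It fails at once if the gripper touches M1 while it is still clipped in (lip within 4 mm of its clipped place) (contact force between any of the fingers, the arm and M1 above 1.5 N and distance between M1_lip and seat1 below 0.004 m).
It fails at once if the gripper touches M2 while it is still clipped in (lip within 4 mm of its clipped place) (contact force between any of the fingers, the arm and M2 above 1.5 N and distance between M2_lip and seat2 below 0.004 m).
It fails at once if the gripper touches M3 while it is still clipped in (lip within 4 mm of its clipped place) (contact force between any of the fingers, the arm and M3 above 1.5 N and distance between M3_lip and seat3 below 0.004 m).
It fails at once if the carton, jar or offcut is moved more than 25 mm (distance of any of carton, jar, offcut from where it was at the start of the episode above 0.025 m).
Of M1, M2, M3 only 2 to 3 are there at a start; the rules pass over those that are not, and their reading is None.
At some moment in a run one of tray, stray may be knocked a few centimetres aside while the robot is not near it.
It also fails if it takes over 210 s, if anything falls off the work surface, if the arm or the gripper's body presses on something with over 40 N, if the wrist force passes 120 N, or if a joint passes its speed limit or range.

## Working session

There is one attempt and no reset: what is moved stays moved. The work goes in short steps, Python scripts to look and compute and a tool call to move; the robot and the scene stay as the last step left them, time stands still between calls to the robot, and variables do not carry over. Pictures are saved under pics/ and viewed, and the job is handed in when it is done.

Besides the shell and the picture viewer there is one more tool, called after "Request:" as name(argument=value, ...), one argument or row to a line, values as JSON. drive_tool: Moves the arm, as the interface text tells. Its arguments: {"type":"object","properties":{"targets":{"type":"array"},"grip_force":{"type":"number"}},"required":["targets"]}

```bash
ls; mkdir -p pics
cat > h.py <<'E'
import numpy as np, cv2
from rig import env
from scipy.spatial.transform import Rotation as Ro
def snap(n,f):
    m=env.camera_model(n); im=env.read_camera(n); cv2.imwrite('pics/'+f,im); return im,m
def ray(m,u,v):
    K=np.array([[m['fx'],0,m['cx']],[0,m['fy'],m['cy']],[0,0,1.]])
    xd=np.array([(u-m['cx'])/m['fx'],(v-m['cy'])/m['fy']]); x=xd.copy()
    for _ in range(30): x=xd/(1+m['k1']*(x@x))
    R=np.array(m['R']); t=np.array(m['t'])
    return -R.T@t, R.T@np.array([x[0],x[1],1])
def pt(m,u,v,z):
    c,d=ray(m,u,v); return c+d*(z-c[2])/d[2]
def proj(m,X):
    p=np.array(m['R'])@np.array(X)+np.array(m['t']); x=p[:2]/p[2]; x=x*(1+m['k1']*(x@x))
    return np.array([m['fx']*x[0]+m['cx'],m['fy']*x[1]+m['cy']])
E
python3 - <<'E'
from h import *
for n in('scene','top','wrist'):
    im,m=snap(n,n+'0.png'); R=np.array(m['R']); print(n,m['fx'],m['k1'],(-R.T@np.array(m['t'])).round(),R.round(2).tolist())
print(env.get_state())
E
```

```text
pics
scene 489.87351239406007 -0.15543685974584176 [1463.   52.  860.] [[-0.05, 1.0, 0.01], [0.67, 0.04, -0.74], [-0.74, -0.04, -0.67]]
top 467.1864010390505 -0.04673896715769536 [398.  -2. 997.] [[0.03, -1.0, -0.0], [-0.98, -0.03, -0.22], [0.22, 0.01, -0.98]]
wrist 314.9624619666922 -0.06881152836153748 [110. 570. 373.] [[0.32, 0.95, -0.0], [0.91, -0.3, 0.29], [0.28, -0.09, -0.96]]
{'time_s': 0.15, 'joint_positions': array([ 6.38849137e+01,  8.64201670e+00,  8.23818968e+01, -4.26568272e-04,
        8.90240985e+01, -7.67765105e+00]), 'qvel': array([-0.04723061, -0.10997767, -0.11218087, -0.00115794,  0.06253544,
       -0.02385632]), 'joint_torque': array([ 2.59999455e-03, -7.13374472e+01, -5.71045768e+01, -8.12204064e-06,
        6.91621957e-03,  1.41153432e-04]), 'eef_pos': array([181.82694842, 545.37934293, 303.46076495]), 'orientation': array([-1.79952361e+02, -5.99171222e-03,  1.61562570e+02]), 'contact_force': array([-0.46578594,  0.11571207,  0.3104904 ]), 'ft_torque': array([ 0.03084733,  0.02674685, -0.00364026]), 'finger_gap': 0.9966708759377964}
```

View pics/top0.png

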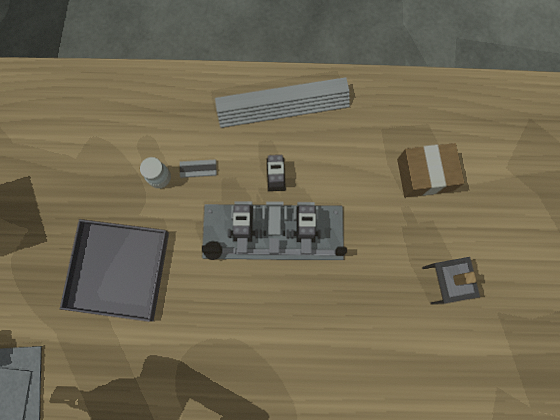

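View pics/scene0.png

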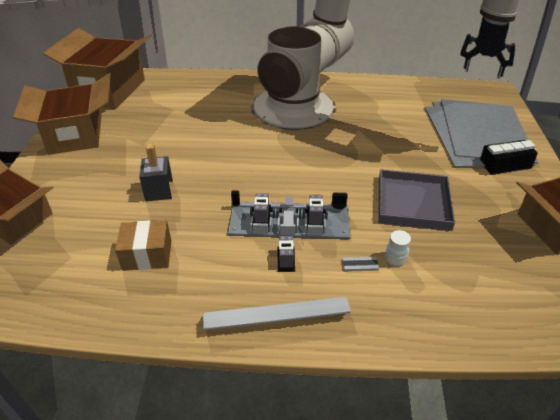

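View pics/wrist0.png

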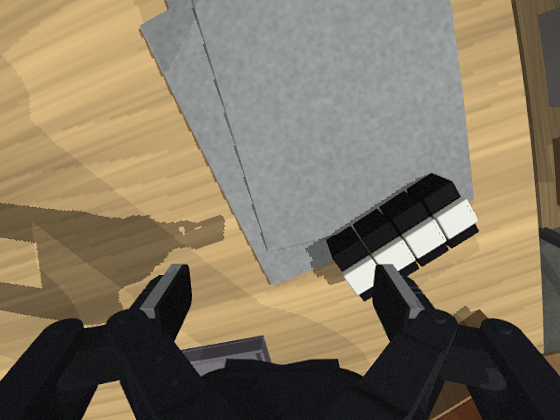

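Run:
```python
import cv2,numpy as np
im=cv2.imread('pics/top0.png')
a=cv2.resize(im[150:275,190:360],None,fx=4.5,fy=4.5,interpolation=cv2.INTER_CUBIC);cv2.imwrite('pics/c1.png',a)
b=cv2.resize(im[210:330,50:180],None,fx=4,fy=4,interpolation=cv2.INTER_CUBIC)
c=cv2.resize(im[240:320,410:500],None,fx=4,fy=4,interpolation=cv2.INTER_CUBIC)
d=np.zeros((480,520+0,3),np.uint8); cv2.imwrite('pics/c2.png',b); cv2.imwrite('pics/c3.png',c)
```

```text
(no output)
```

View pics/c1.png

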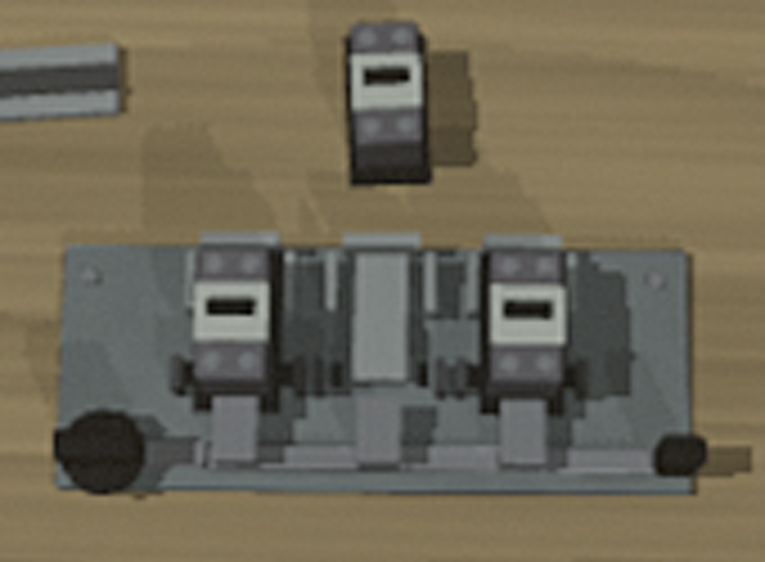

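View pics/c2.png

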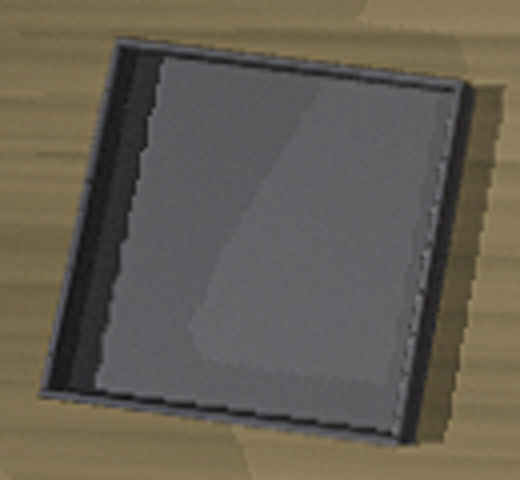

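View pics/c3.png

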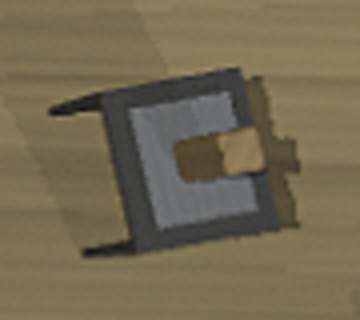

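```bash
cat >> h.py <<'E'
def yaw(a,b): d=b-a; return np.degrees(np.arctan2(d[1],d[0]))
def tool(target,yw=None,st=None):
    """shift in tool axes (cm) and turn to bring TCP to target(x,y,z mm)"""
    st=st or env.get_state(); R=Ro.from_euler('xyz',st['orientation'],degrees=True).as_matrix()
    s=R.T@(np.array(target)-st['eef_pos'])/10
    t=None if yw is None else -((yw-st['orientation'][2]+180)%360-180)
    print('shift cm',s.round(2),'turn',t,'dist',np.linalg.norm(s).round(1))
E
python3 - <<'E'
from h import *
m=env.camera_model('top')
def P(l,o,s,z): return np.array([pt(m,o[0]+u/s,o[1]+v/s,z) for u,v in l])
r=P([(68,245),(690,252),(692,492),(57,488)],(190,150),4.5,10); print('rail',r.round(), r.mean(0).round(1),'len',np.linalg.norm(r[0]-r[1]),np.linalg.norm(r[1]-r[2]),np.linalg.norm(r[2]-r[3]),'ydir',yaw(r[1],r[0]),yaw(r[2],r[3]))
print('clampdisc',P([(103,452)],(190,150),4.5,35),'kgrip top',P([(681,452)],(190,150),4.5,57))
u=P([(350,22),(424,25),(427,110),(352,110)],(190,150),4.5,49)
print('stray top',P([(387,82)],(190,150),4.5,49),'toprow',u.round())
t=P([(118,38),(468,82),(412,442),(42,396)],(50,210),4,30);print('tray',t.round(),t.mean(0),yaw(t[1],t[0]),yaw(t[2],t[3]),yaw(t[2],t[1]),[np.linalg.norm(t[i]-t[i-1]).round() for i in range(4)])
s=P([(103,95),(240,68),(280,228),(135,252)],(410,240),4,85);print('stand',s.round(),s.mean(0),yaw(s[1],s[0]),yaw(s[2],s[1]),[np.linalg.norm(s[i]-s[i-1]).round() for i in range(4)])
print('handle',P([(242,150)],(410,240),4,150))
for nm,q in (('offcut',(198,168)),('jar',(151,167)),('carton',(432,165))): print(nm,pt(m,*q,dict(offcut=9,jar=75,carton=70)[nm]).round())
E
```

```text
rail [[ 620.  165.   10.]
 [ 626. -135.   10.]
 [ 510. -136.   10.]
 [ 503.  162.   10.]] [564.9  13.9  10. ] len 299.8267999534153 115.66950186037167 298.545591516115 ydir 91.0042815042123 91.31332150541765
clampdisc [[517.7506286  138.00832811  35.        ]] kgrip top [[ 522.57956928 -124.82317554   57.        ]]
stray top [[694.70998099  12.63586822  49.        ]] toprow [[724.  31.  49.]
 [723.  -4.  49.]
 [682.  -7.  49.]
 [681.  29.  49.]]
tray [[575. 427.  30.]
 [557. 238.  30.]
 [372. 252.  30.]
 [388. 445.  30.]] [473.30626381 340.49215425  30.        ] 84.59707526249701 85.32464029522205 -4.320232653965567 [np.float64(188.0), np.float64(190.0), np.float64(186.0), np.float64(194.0)]
stand [[ 498. -307.   85.]
 [ 513. -375.   85.]
 [ 435. -391.   85.]
 [ 422. -319.   85.]] [ 467.02886112 -347.97187054   85.        ] 102.29663927218544 11.257265962326427 [np.float64(76.0), np.float64(70.0), np.float64(79.0), np.float64(73.0)]
handle [[ 467.22815517 -347.61133882  150.        ]]
offcut [703. 186.   9.]
jar [682. 271.  75.]
carton [ 705. -313.   70.]
```

Request:
drive_tool(
  targets=[
    [[-4.83,-3.12,0.5,0,6],[-4.83,-3.12,0.5,0,6],[-4.83,-3.12,0.5,0,6],[-4.83,-3.12,0.5,0,6],[-4.83,-3.12,0.5,0,6],[-4.83,-3.12,0.5,0,6],[-4.83,-3.12,0.5,0,6],[-4.83,-3.12,0.5,0,6],[-4.83,-3.12,0.5,0,6],[0,0,0,10,6],[0,0,0,10,6],[0,0,0,10,6]],
  ],
)

```text
time_s: 1.65
eef_pos: [505.5, 141.4, 258.6]
orientation: [-180.0, -0.0, 131.2]
contact_force: [-0.3, 0.7, 0.4]
finger_gap: 0.707
```

Request:
drive_tool(
  targets=[
    [[0,0,0,10,6],[0,0,0,10,6],[0,0,0,10,6],[0,0,0,10.4,6],[0,0,0,0,6]],
  ],
)

```text
time_s: 2.28
eef_pos: [505.4, 141.6, 258.7]
orientation: [-180.0, 0.0, 91.2]
contact_force: [-0.3, 0.6, -0.5]
finger_gap: 0.704
```

Run:
```python
from h import *
im,m=snap('wrist','w1.png'); s=env.get_state(); print(s['eef_pos'],s['orientation'],s['time_s'])
for n,X in dict(clamp=(505.5,141,35),kg=(510,-120,57)).items(): print(n,proj(m,X))
```

```text
[505.39301913 141.58830662 258.75602083] [-1.79981622e+02  6.16203179e-03  9.14032110e+01] 2.325
clamp [282.05081886 195.40820611]
kg [281.29499509 415.84830925]
```

View pics/w1.png

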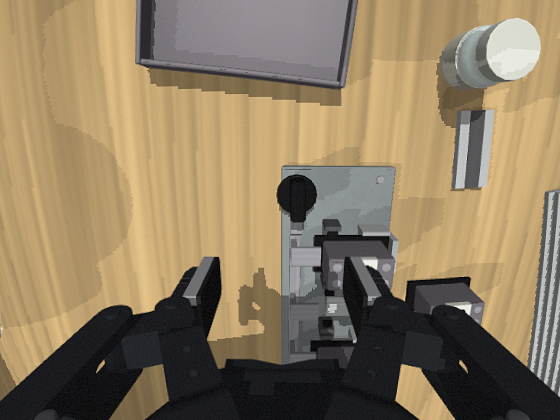

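Run:
```python
from h import *
im=cv2.imread('pics/w1.png'); m=env.camera_model('wrist')
cv2.imwrite('pics/c4.png',cv2.resize(im[155:375,265:405],None,fx=2.7*1.0,fy=2.7,interpolation=cv2.INTER_CUBIC))
hsv=cv2.cvtColor(im,cv2.COLOR_BGR2HSV); k=(hsv[...,2]<45).astype(np.uint8); k[:160]=0;k[230:]=0;k[:,:270]=0;k[:,322:]=0
n,l,st,c=cv2.connectedComponentsWithStats(k); print(st[1:],c[1:])
for z in(10,20,35,48): print(z,pt(m,297,194,z).round(1))
a=pt(m,282,166,10);b=pt(m,286,355,10);c=pt(m,394,167,10);print('front corner',a,b,yaw(b,a),'right',c)
```

```text
[[ 277  175   40   47 1329]] [[296.58088789 196.21820918]]
10 [521.3 136.4  10. ]
20 [520.7 138.9  20. ]
35 [519.8 142.7  35. ]
48 [519.1 146.   48. ]
front corner [504.94795535 165.32774206  10.        ] [515.67068153 -71.69677593  10.        ] 92.59023143081062 right [619.76485752 167.39867176  10.        ]
```

View pics/c4.png

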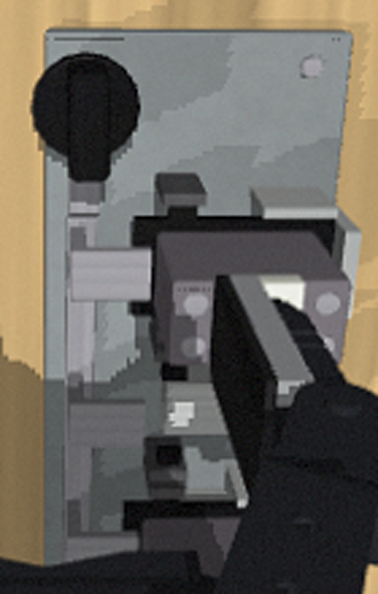

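Run:
```python
from h import *
im=cv2.imread('pics/scene0.png'); m=env.camera_model('scene')
a=cv2.resize(im[175:275,220:380],None,fx=5,fy=5,interpolation=cv2.INTER_CUBIC); a=np.clip(a.astype(float)*1.6,0,255).astype(np.uint8)
cv2.imwrite('pics/c5.png',a)
for z in (10,20,30,40,50,60): print(z,((proj(m,(520,139,z))-[220,175])*5).round(), 'kg',((proj(m,(526,-120,z))-[220,175])*5).round())
```

```text
10 [589. 164.] kg [ 89. 151.]
20 [590. 149.] kg [ 88. 136.]
30 [592. 135.] kg [ 87. 122.]
40 [593. 120.] kg [ 86. 107.]
50 [595. 105.] kg [85. 92.]
60 [596.  90.] kg [83. 77.]
```

View pics/c5.png

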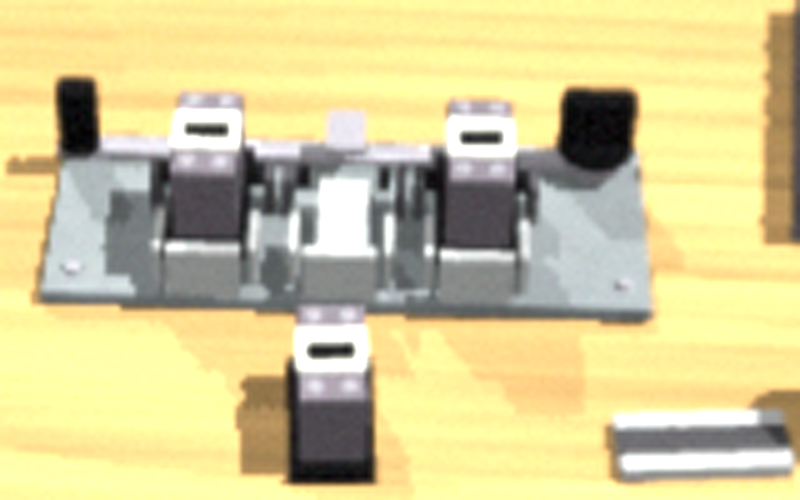

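Request:
drive_tool(
  targets=[
    [[-0.3,1.45,4,0,4.5],[0,0,4,0,4.5],[0,0,4,0,4.5],[0,0,2.5,0,4.5],[0,0,1,0,4.5],[0,0,0,0,0.5],[0,0,0,0,0.5],[0,0,0,0,0.5],[0,0,0,0,0.5],[0,0,0,0,0.5]],
  ],
  grip_force=50,
)

```text
time_s: 3.58
eef_pos: [520.0, 138.9, 105.1]
orientation: [180.0, -0.0, 91.2]
contact_force: [-4.9, -0.2, 2.5]
finger_gap: 0.152
```

Request:
drive_tool(
  targets=[
    [[0,0,0,-9,0.5],[0,0,0,-9,0.5],[0,0,0,-9,0.5],[0,0,0,-9,0.5],[0,0,0,-9,0.5],[0,0,0,-9,0.5],[0,0,0,-9,0.5],[0,0,0,-9,0.5],[0,0,0,-9,0.5],[0,0,0,-7,0.5],[0,0,0,0,0.5],[0,0,0,0,0.5]],
  ],
)

```text
time_s: 5.08
eef_pos: [520.5, 139.6, 105.2]
orientation: [179.9, 0.1, 179.2]
contact_force: [0.2, 7.6, -0.6]
finger_gap: 0.154
```

Request:
drive_tool(
  targets=[
    [[0,0,0,0,4.5],[0,0,0,0,4.5],[0,0,-5,0,4.5],[0,0,-5,0,4.5],[0,0,-5,0,4.5],[0,0,0,10,4.5],[0,0,0,10,4.5],[0,0,0,10,4.5],[0,0,0,10,4.5],[0,0,0,10,4.5],[0,0,0,10,4.5],[0,0,0,10,4.5]],
  ],
)

```text
time_s: 6.58
eef_pos: [520.0, 138.8, 254.2]
orientation: [180.0, 0.0, 108.8]
contact_force: [-0.3, -0.2, 0.5]
finger_gap: 0.528
```

Request:
drive_tool(
  targets=[
    [[0,0,0,9,4.5],[0,0,0,8.5,4.5],[-5.2,0,0.8,0,4.5],[-5.2,0,0.8,0,4.5],[-5.2,0,0.8,0,4.5],[-5.2,0,0.8,0,4.5],[-5.2,0,0.8,0,4.5],[0,0,0,0,4.5]],
  ],
)

```text
time_s: 7.58
eef_pos: [527.2, -124.1, 213.5]
orientation: [-180.0, 0.0, 91.5]
contact_force: [0.2, 1.0, -0.4]
finger_gap: 0.525
```

Run:
```python
from h import *
im,m=snap('wrist','w2.png'); s=env.get_state(); print(s['eef_pos'],s['orientation'],s['time_s'])
print('kg',proj(m,(526,-124,57)),'cl',proj(m,(520,139,50)))
```

```text
[ 527.28939229 -122.4858476   213.82364924] [-1.79973507e+02  1.83567797e-03  9.15142061e+01] 7.625
kg [280.65020828 216.87056699] cl [ 281.20401638 -186.72456008]
```

View pics/w2.png

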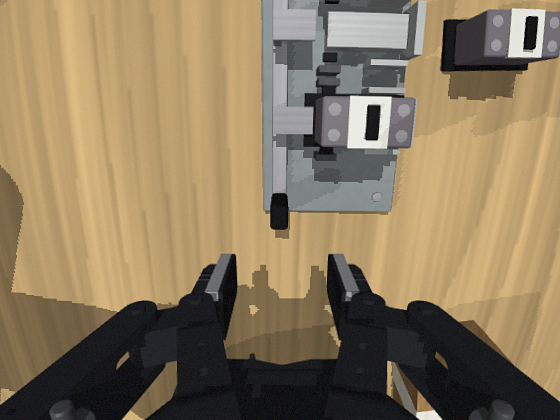

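Request:
drive_tool(
  targets=[
    [[-0.05,-0.1,4,0,4.5],[0,0,4,0,4.5],[0,0,2,0,4.5],[0,0,0.7,0,4.5],[0,0,0,0,0.5],[0,0,0,0,0.5],[0,0,0,0,0.5],[0,0,0,0,0.5],[0,0,0,0,0.5]],
  ],
  grip_force=40,
)

```text
time_s: 8.75
eef_pos: [525.3, -121.5, 108.0]
orientation: [-179.8, 0.0, 91.7]
contact_force: [-20.5, 1.1, 13.0]
finger_gap: 0.155
```

Request:
drive_tool(
  targets=[
    [[0.5,0,0,0,0.5],[0.6,0,0,0,0.5],[0.6,0,0,0,0.5],[0.6,0,0,0,0.5],[0.5,0,0,0,0.5],[0.5,0,0,0,0.5],[0.1,0,0,0,0.5],[0,0,0,0,0.5],[0,0,0,0,0.5]],
  ],
)

```text
time_s: 9.88
eef_pos: [524.6, -88.2, 108.0]
orientation: [-179.9, 0.1, 91.7]
contact_force: [-17.6, -8.1, 9.5]
finger_gap: 0.151
```

Request:
drive_tool(
  targets=[
    [[0,0,0,0,2.6],[0,0,0,0,2.6],[0,0,-4.5,0,2.6],[0,0,-4.7,0,7],[-4.5,-1.7,0,0,8.5],[-4.5,-1.7,0,0,8.5],[-4.5,-1.7,0,0,8.5],[0,0,0,0,8.5]],
  ],
)

```text
time_s: 10.88
eef_pos: [477.8, -226.4, 199.3]
orientation: [180.0, 0.0, 91.5]
contact_force: [0.2, 0.0, 0.3]
finger_gap: 0.996
```

Run:
```python
from h import *
im,m=snap('wrist','w3.png'); s=env.get_state(); print(s['eef_pos'],s['orientation'],s['time_s'])
im2,_=snap('top','t3.png')
cv2.imwrite('pics/c6.png',np.hstack([cv2.resize(im2[150:275,190:360],None,fx=3,fy=3,interpolation=cv2.INTER_CUBIC)]))
```

```text
[ 478.22342457 -224.9750518   199.25513385] [1.79970698e+02 1.42622446e-02 9.15302165e+01] 10.925
```

View pics/w3.png

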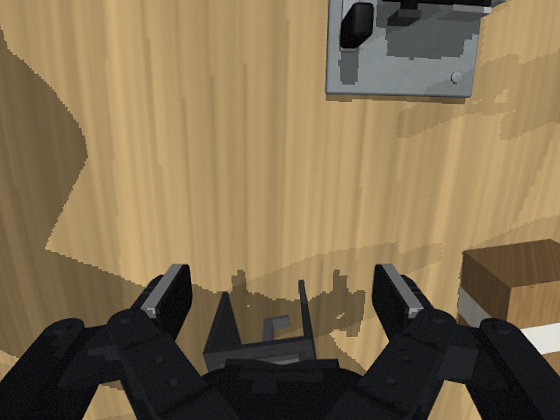

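View pics/c6.png

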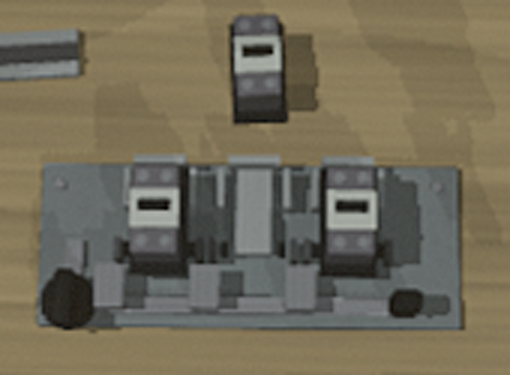

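Request:
drive_tool(
  targets=[
    [[0,0,-5,0,5.5],[-4.08,-0.47,-1,0,5.5],[-4.08,-0.47,0,0,5.5],[-4.08,-0.47,0,0,5.5],[0,0,0,-10.2,5.5],[0,0,0,0,5.5],[0,0,0,0,5.5]],
  ],
)

```text
time_s: 11.85
eef_pos: [468.5, -345.8, 259.1]
orientation: [180.0, 0.0, 101.7]
contact_force: [-0.5, 0.6, 1.1]
finger_gap: 0.642
```

Run:
```python
from h import *
im,m=snap('wrist','w4.png'); s=env.get_state(); print(s['eef_pos'],s['orientation'],s['time_s'])
print('h',proj(m,(467.2,-347.6,150)))
```

```text
[ 468.40645455 -345.84987216  259.1225701 ] [1.79990671e+02 1.36093317e-02 1.01744768e+02] 11.9
h [279.31941871 243.97528712]
```

View pics/w4.png

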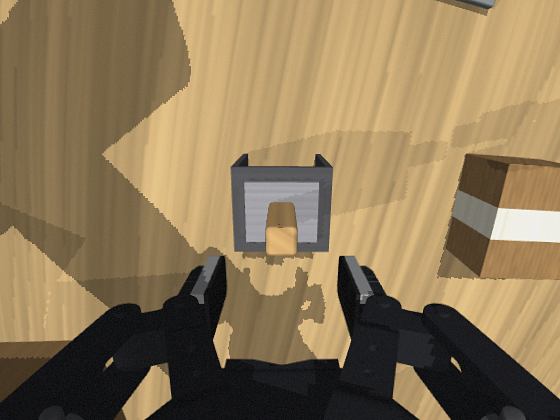

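Request:
drive_tool(
  targets=[
    [[0,0.05,4,0,5.5],[0,0,3.5,0,5.5],[0,0,1.2,0,5.5],[0,0,0,0,1],[0,0,0,0,1],[0,0,0,0,1],[0,0,0,0,1],[0,0,0,0,1],[0,0,0,0,1]],
  ],
  grip_force=110,
)

```text
time_s: 13.02
eef_pos: [469.0, -347.0, 173.7]
orientation: [179.9, 0.1, 101.9]
contact_force: [1.2, -0.3, 6.8]
finger_gap: 0.224
```

Request:
drive_tool(
  targets=[
    [[0,0,-2,0,1],[0,0,-3,0,1],[0,0,-3,0,1],[0,0,-3,0,1],[0,0,-3,0,1],[0,0,0,0,1]],
  ],
)

```text
time_s: 13.78
eef_pos: [468.8, -346.9, 315.0]
orientation: [179.9, 0.2, 101.8]
contact_force: [0.0, -0.4, -1.5]
finger_gap: 0.216
```

Run:
```python
from h import *
im,m=snap('wrist','w5.png'); s=env.get_state(); print(s['eef_pos'],s['orientation'],s['time_s'],s['finger_gap'])
im,m=snap('scene','s5.png')
cv2.imwrite('pics/c7.png',cv2.resize(im[60:220,100:240],None,fx=3.5,fy=3.5,interpolation=cv2.INTER_CUBIC))
```

```text
[ 468.53856566 -346.71996262  313.15535112] [1.79931315e+02 1.12975750e-01 1.01851217e+02] 13.825 0.22087778150504153
```

View pics/c7.png

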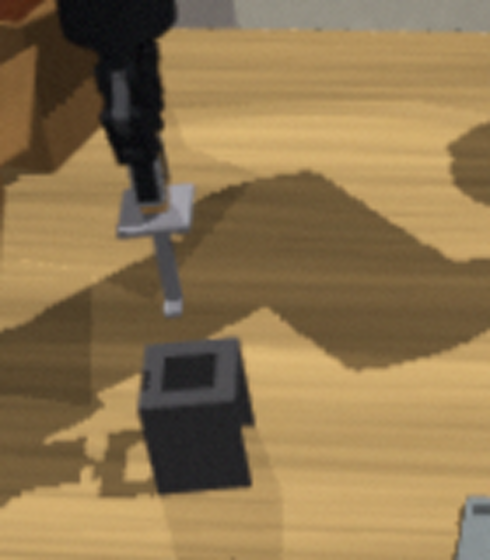

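View pics/w5.png

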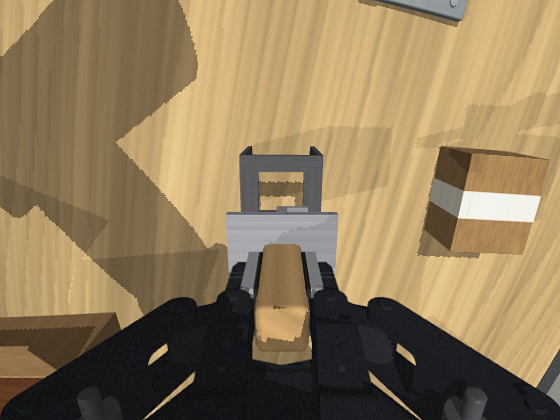

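Request:
drive_tool(
  targets=[
    [[0,0,0,5.4,1],[0,0,0,5.3,1],[5.1,0.5,0,0,1],[5.1,0.5,0,0,1],[5.1,0.5,0,0,1],[5.1,0.5,0,0,1],[5.1,0.5,0,0,1],[0,0,0,0,1],[0,0,0,0,1]],
  ],
)

```text
time_s: 15.0
eef_pos: [488.1, -91.2, 311.3]
orientation: [-179.9, 0.0, 91.2]
contact_force: [-0.1, -0.9, -0.7]
finger_gap: 0.223
```

Run:
```python
from h import *
im,m=snap('wrist','w6.png'); s=env.get_state(); print(s['eef_pos'],s['orientation'],s['time_s'])
print('lip1',proj(m,(578.5-38+1,12-66,30)),'clamp',proj(m,(519.5,139,20)))
```

```text
[488.16158145 -91.68550753 311.34354913] [-1.79947513e+02  7.83066142e-04  9.11400193e+01] 15.05
lip1 [330.92053885 150.23048637] clamp [317.96450574 -43.5217281 ]
```

View pics/w6.png

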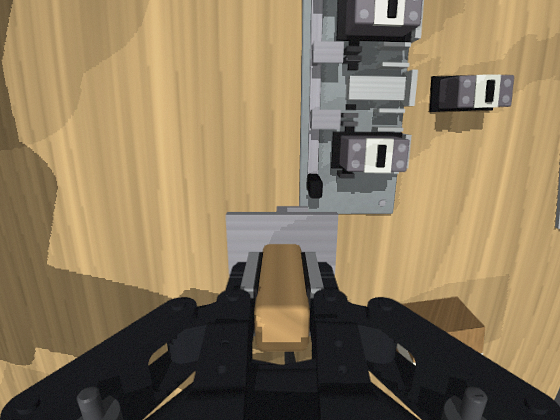

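Run:
```python
from h import *
im=cv2.imread('pics/w6.png'); m=env.camera_model('wrist')
cv2.imwrite('pics/c8.png',cv2.resize(im[0:230,290:420],None,fx=4,fy=4,interpolation=cv2.INTER_CUBIC)[330:900])
```

```text
(no output)
```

View pics/c8.png

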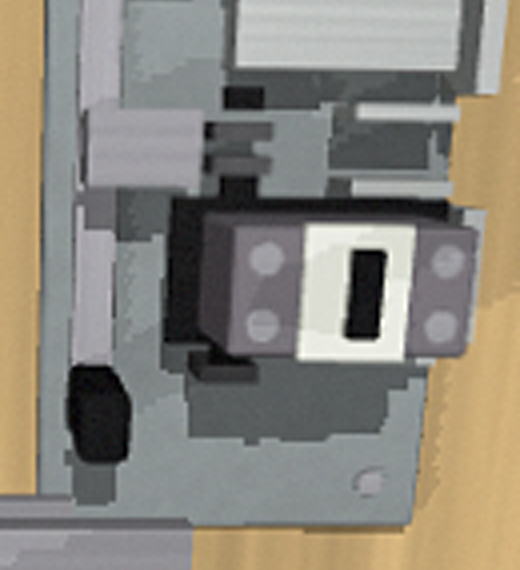

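Run:
```python
from h import *
m=env.camera_model('wrist')
P=lambda u,v,z:pt(m,290+u/4,(330+v)/4,z).round(1)
print('lip corners',P(173,198,33),P(164,342,33),'bar',P(78,290,16),P(115,290,16))
print('body top corners',P(236,228,77),P(230,352,77),P(476,236,77),P(466,352,77))
s=env.get_state();print(s['eef_pos'],s['orientation'])
# pry in hand: collar front edge (y+25, z~ TCP-84)
print('collar corners',pt(m,227,212,311.3-83.7),pt(m,337,212,311.3-83.7))
```

```text
lip corners [542.4 -34.6  33. ] [542.4 -73.9  33. ] bar [519.4 -62.1  16. ] [530.  -61.9  16. ]
body top corners [550.8 -38.9  77. ] [551.6 -68.6  77. ] [609.  -39.1  77. ] [610.1 -67.2  77. ]
[488.16158145 -91.68550753 311.34354913] [-1.79947513e+02  7.83066142e-04  9.11400193e+01]
collar corners [459.27705414 -65.16479504 227.6       ] [515.49280412 -64.09521921 227.6       ]
```

Request:
drive_tool(
  targets=[
    [[1.8,0.5,0,0,1],[1.8,0.5,4,0,1],[0,0,4,0,1],[0,0,3,0,1],[0,0,1.7,0,1],[0,0,0,0,1],[0,0,0,0,1]],
  ],
)

```text
time_s: 15.92
eef_pos: [498.0, -55.4, 186.0]
orientation: [179.9, 0.0, 91.1]
contact_force: [0.1, 0.4, -0.9]
finger_gap: 0.214
```

Run:
```python
from h import *
s=env.get_state();print(s['eef_pos'],s['orientation'])
im,m=snap('scene','s7.png')
cv2.imwrite('pics/c9.png',cv2.resize(im[120:250,200:360],None,fx=4.5,fy=4.5,interpolation=cv2.INTER_CUBIC))
im,m=snap('wrist','w7.png')
```

```text
[498.00533934 -55.43044512 186.02596549] [1.79923601e+02 2.94517095e-02 9.11318503e+01]
```

View pics/c9.png

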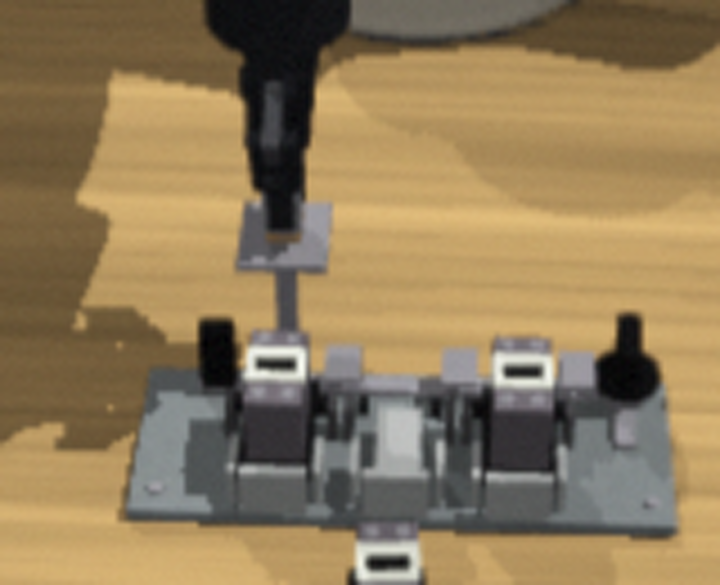

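View pics/w7.png

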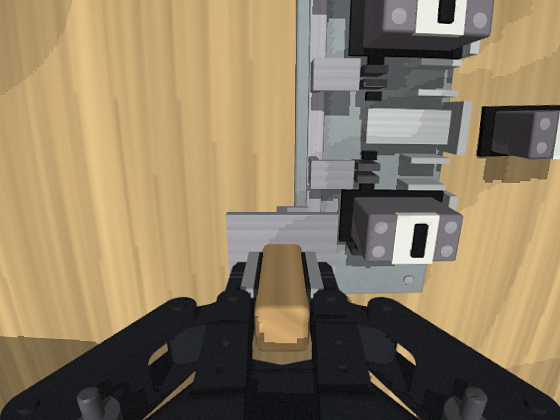

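Request:
drive_tool(
  targets=[
    [[0,0.6,0.2,0,1],[0,0.8,0,0,1],[0,0.8,0,0,1],[0,0.8,0,0,1],[0,0.7,0,0,1],[0,0,0,0,1],[0,0,0,0,1]],
  ],
)

```text
time_s: 16.9
eef_pos: [534.4, -54.2, 182.8]
orientation: [-180.0, 0.0, 91.2]
contact_force: [-1.0, 0.7, -1.0]
finger_gap: 0.219
```

Request:
drive_tool(
  targets=[
    [[0,0,-0.3,0,1],[0,0,-0.3,0,1],[0,0,-0.2,0,1],[0,0,-0.2,0,1],[0,0,-0.2,0,1],[0,0,-0.2,0,1],[0,0,-0.2,0,1],[0,0,-0.2,0,1],[0,0,0,0,1]],
  ],
)

```text
time_s: 18.02
eef_pos: [534.7, -54.3, 201.4]
orientation: [180.0, 0.0, 91.2]
contact_force: [1.6, 0.1, -2.8]
finger_gap: 0.215
```

Run:
```python
from h import *
im,m=snap('scene','s8.png')
cv2.imwrite('pics/c10.png',cv2.resize(im[120:250,200:360],None,fx=4.5,fy=4.5,interpolation=cv2.INTER_CUBIC))
```

```text
(no output)
```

View pics/c10.png

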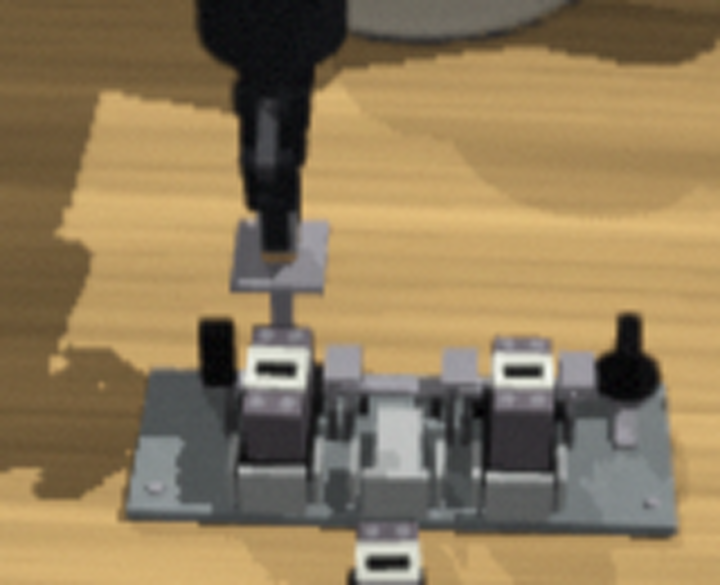

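Request:
drive_tool(
  targets=[
    [[0,0,0.5,0,1],[0,0,0.5,0,1],[0,-1,0,0,1],[0,-1.4,0,0,1],[0,-1.3,0,0,1],[3,0,0.5,0,1],[3.5,0,0.3,0,1],[3.5,0,0,0,1],[3.1,0,0,0,1],[0,0,0,0,1],[0,0,0,0,1]],
  ],
)

```text
time_s: 19.45
eef_pos: [494.5, 75.6, 183.1]
orientation: [180.0, 0.0, 91.2]
contact_force: [0.1, -0.7, -1.8]
finger_gap: 0.219
```

Run:
```python
from h import *
s=env.get_state();print(s['eef_pos'],s['orientation'])
im,m=snap('scene','s9.png')
im2,m=snap('wrist','w9.png')
a=cv2.resize(im[150:250,200:360],None,fx=4,fy=4,interpolation=cv2.INTER_CUBIC)
b=cv2.resize(im2[150:300,270:500],(640,417),interpolation=cv2.INTER_CUBIC)
cv2.imwrite('pics/c11.png',cv2.resize(np.vstack([a,b]),None,fx=.72,fy=.72)); cv2.imwrite('pics/c12.png',b)
```

```text
[494.52336045  75.56900921 183.09238926] [1.79985543e+02 2.29937104e-02 9.11764044e+01]
```

View pics/c11.png

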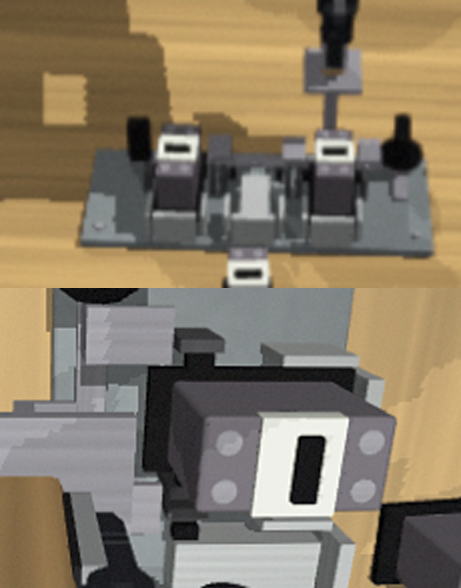

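View pics/w9.png

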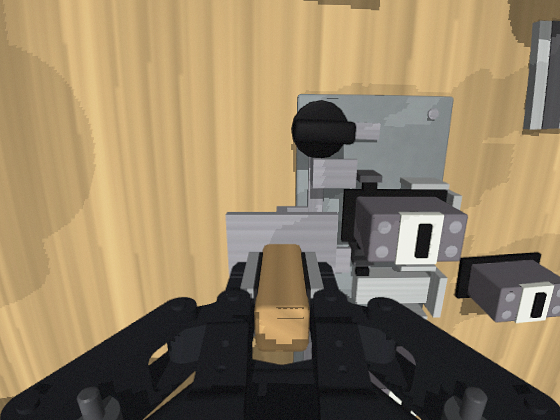

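Run:
```python
from h import *
m=env.camera_model('wrist')
P=lambda u,v,z:pt(m,270+u/.72/2.783,150+(v-288)/.72/2.783,z).round(1)
print('foot corner',P(150,367,33),'lower left',P(143,470,33),'body top',P(208,418,77),P(394,418,77),P(205,507,77))
m2=m; print('w7 check foot corner', pt(m,341,190,33)-[494.5,75.6,0]+[498,-55.4,0])
```

```text
foot corner [539.4  99.1  33. ] lower left [539.9  59.3  33. ] body top [548.4  94.4  77. ] [605.3  95.4  77. ] [550.6  65.6  77. ]
w7 check foot corner [540.1473336  -32.41230135  33.        ]
```

Request:
drive_tool(
  targets=[
    [[0.1,0.7,0,0,1],[0,0.8,0,0,1],[0,0.8,0,0,1],[0,0.8,0,0,1],[0,0.7,0,0,1],[0,0,0,0,1],[0,0,0,0,1]],
  ],
)

```text
time_s: 20.42
eef_pos: [532.7, 77.8, 182.8]
orientation: [-180.0, 0.0, 91.2]
contact_force: [-0.1, -0.3, -1.1]
finger_gap: 0.222
```

Request:
drive_tool(
  targets=[
    [[0,0,-0.3,0,1],[0,0,-0.3,0,1],[0,0,-0.2,0,1],[0,0,-0.2,0,1],[0,0,-0.2,0,1],[0,0,-0.2,0,1],[0,0,-0.2,0,1],[0,0,-0.2,0,1],[0,0,0,0,1],[0,0,0,0,1]],
  ],
)

```text
time_s: 21.68
eef_pos: [532.9, 77.7, 200.9]
orientation: [180.0, 0.0, 91.2]
contact_force: [-0.9, 0.3, -2.5]
finger_gap: 0.22
```

Request:
drive_tool(
  targets=[
    [[0,0,0.5,0,1],[0,0,0.4,0,1],[0,-1,0,0,1],[0,-1.4,0,0,1],[0,-1.5,0,0,1],[0,-1,-3,0,1],[0,0,-4,0,1],[0,0,-4,0,1],[0,0,0,0,1]],
  ],
)

```text
time_s: 22.8
eef_pos: [483.7, 76.8, 305.0]
orientation: [179.7, 0.0, 91.2]
contact_force: [0.4, -0.3, -1.3]
finger_gap: 0.22
```

Run:
```python
from h import *
s=env.get_state();print(s['eef_pos'],s['orientation'],s['time_s'])
im,m=snap('scene','s10.png')
im2,m=snap('wrist','w10.png')
a=cv2.resize(im[150:250,200:360],None,fx=4,fy=4,interpolation=cv2.INTER_CUBIC); cv2.imwrite('pics/c13.png',a)
```

```text
[483.72404399  76.80180024 305.0073137 ] [1.79696286e+02 1.26660159e-02 9.11694354e+01] 22.8
```

View pics/c13.png

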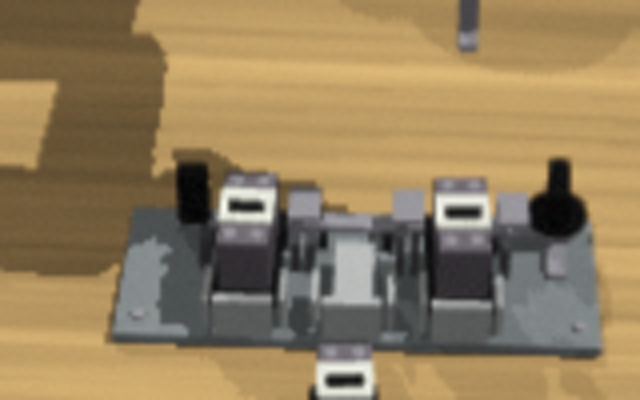

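View pics/w10.png

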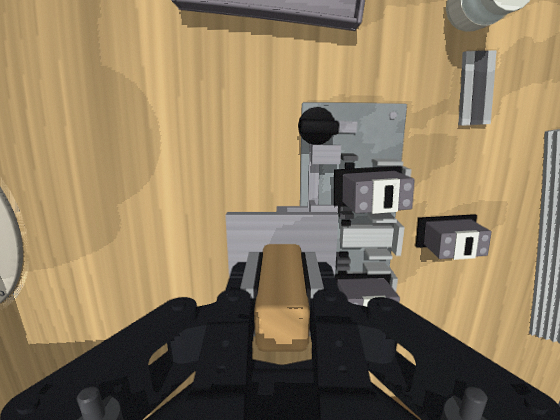

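Request:
drive_tool(
  targets=[
    [[-5.3,-0.3,0,0,1],[-5.3,-0.3,0,0,1],[-5.3,-0.3,0,0,1],[-5.3,-0.3,0,0,1],[-5.3,-0.3,0,0,1],[-5.3,-0.3,0,0,1],[-5.3,-0.3,0,0,1],[-5.2,-0.3,0,0,1],[0,0,0,-5.3,1],[0,0,0,-5.3,1],[0,0,0,0,1],[0,0,0,0,1]],
  ],
)

```text
time_s: 24.4
eef_pos: [468.3, -346.3, 301.3]
orientation: [-180.0, -0.0, 101.6]
contact_force: [-0.2, 0.4, -1.7]
finger_gap: 0.224
```

Run:
```python
from h import *
s=env.get_state();print(s['eef_pos'],s['orientation'],s['time_s']); tool((469,-347,173.7),101.8)
```

```text
[ 468.28354268 -346.33010125  301.32125648] [-1.79965579e+02 -3.78804841e-02  1.01646458e+02] 24.4
shift cm [-0.09  0.06 12.76] turn -0.1535419445325772 dist 12.8
```

Request:
drive_tool(
  targets=[
    [[-0.1,0.05,2,0,1],[0,0,2,0,1],[0,0,0,0,1],[0,0,1.5,0,1],[0,0,1.5,0,1],[0,0,1.5,0,1],[0,0,1.5,0,1],[0,0,1.5,0,1],[0,0,0.9,0,1],[0,0,0,0,1]],
  ],
)

```text
time_s: 25.65
eef_pos: [469.0, -347.4, 177.3]
orientation: [-180.0, -0.0, 101.8]
contact_force: [-0.2, -0.5, -1.2]
finger_gap: 0.22
```

Request:
drive_tool(
  targets=[
    [[0,0,0.35,0,1],[0,0,0,0,1],[0,0,0,0,3.5],[0,0,0,0,5.5],[0,0,0,0,5.5],[0,0,-3,0,5.5],[0,0,-4,0,5.5],[0,0,-4,0,5.5],[0,0,0,0,5.5]],
  ],
)

```text
time_s: 26.78
eef_pos: [469.7, -348.0, 287.8]
orientation: [179.8, 0.3, 101.8]
contact_force: [0.9, -1.5, 0.0]
finger_gap: 0.643
```

Run:
```python
from h import *
s=env.get_state();print(s['eef_pos'],s['orientation'],s['time_s'])
im2,m=snap('wrist','w11.png'); snap('top','t11.png')
```

```text
[ 469.69569942 -347.9899414   287.78267367] [179.8322637    0.25530686 101.76575611] 26.775
```

View pics/w11.png

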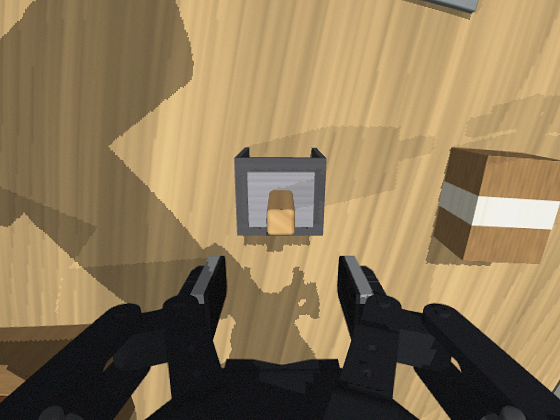

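View pics/t11.png

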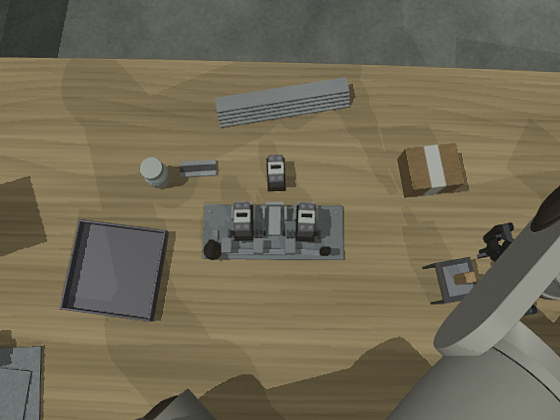

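Request:
drive_tool(
  targets=[
    [[4.49,2.48,0.5,0,6.5],[4.49,2.48,0.5,0,6.5],[4.49,2.48,0.5,0,6.5],[4.49,2.48,0.5,0,6.5],[4.49,2.48,0.5,0,6.5],[4.49,2.48,0.5,0,6.5],[0,0,0,-10,6.5],[0,0,0,-10,6.5],[0,0,0,-10,6.5],[0,0,0,-10,6.5],[0,0,0,-10,6.5],[0,0,0,-10,6.5]],
  ],
)

```text
time_s: 28.38
eef_pos: [559.5, -53.4, 253.0]
orientation: [-180.0, -0.1, 162.1]
contact_force: [0.5, -0.6, 0.1]
finger_gap: 0.765
```

Request:
drive_tool(
  targets=[
    [[0,0,0,-10,6.5],[0,0,0,-9.4,6.5],[0,0,0,0,6.5],[0,0,0,0,6.5]],
  ],
)

```text
time_s: 28.88
eef_pos: [559.8, -53.4, 253.8]
orientation: [180.0, -0.1, -179.1]
contact_force: [-0.7, -0.3, 0.1]
finger_gap: 0.762
```

Run:
```python
from h import *
s=env.get_state();print(s['eef_pos'],s['orientation'],s['time_s'])
im2,m=snap('wrist','w12.png')
for X in((581,-53.5,80),(551,-53.5,33)): print(proj(m,X))
```

```text
[559.75610141 -53.39820099 253.78076248] [ 1.79992513e+02 -5.45083163e-02 -1.79062373e+02] 28.875
[280.4166491  234.53599894]
[281.08897834 186.45543612]
```

View pics/w12.png

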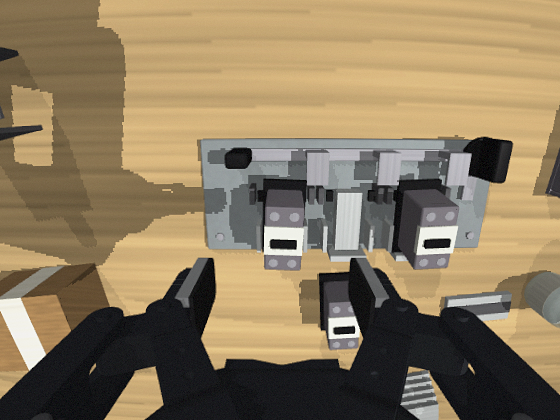

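Request:
drive_tool(
  targets=[
    [[-1.1,0.15,3,0,6],[-1.1,0,4,0,6],[0,0,4,0,6],[0,0,2.5,0,6],[0,0,0.7,0,6],[0,0,0,0,6],[0,0,0,0,2.5],[0,0,0,0,2.5],[0,0,0,0,2.5],[0,0,0,0,2.5],[0,0,0,0,2.5]],
  ],
  grip_force=45,
)

```text
time_s: 30.3
eef_pos: [582.3, -51.6, 113.6]
orientation: [-180.0, 0.1, -178.8]
contact_force: [-0.9, -1.0, 7.0]
finger_gap: 0.37
```

Request:
drive_tool(
  targets=[
    [[0,0,-1,0,2.5],[0,0,-1.5,0,2.5],[0,0,-3,0,2.5],[0,0,-4,0,2.5],[0,0,-4,0,2.5],[0,0,0,0,2.5]],
  ],
)

```text
time_s: 31.05
eef_pos: [582.7, -51.6, 251.7]
orientation: [-179.9, 0.3, -178.8]
contact_force: [0.5, 0.2, -1.5]
finger_gap: 0.372
```

Run:
```python
from h import *
s=env.get_state();print(s['eef_pos'],s['orientation'],s['time_s'],s['finger_gap'])
im2,m=snap('wrist','w13.png');im,m=snap('scene','s13.png')
```

```text
[582.65445341 -51.60601833 251.72868721] [-179.9133633     0.33469468 -178.83545895] 31.05 0.3721494931487089
```

View pics/w13.png

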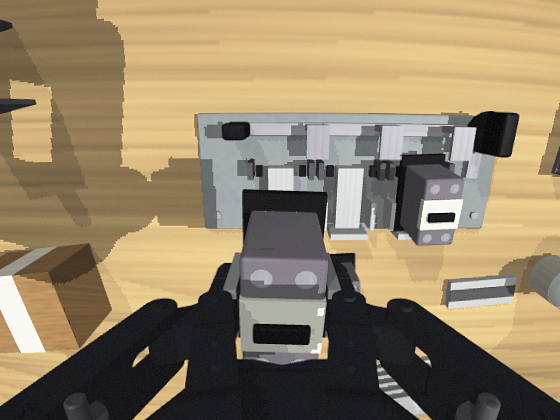

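View pics/s13.png

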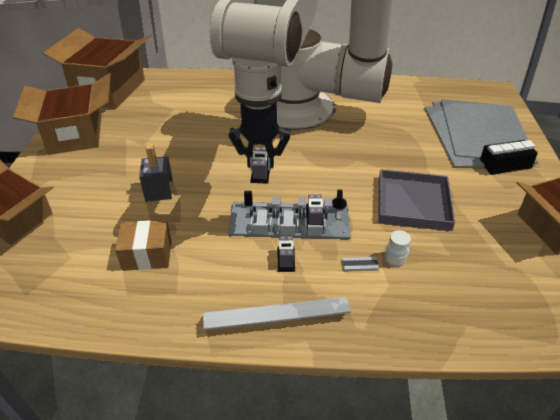

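Request:
drive_tool(
  targets=[
    [[1.06,4.96,0,0,2.5],[1.06,4.96,0,0,2.5],[1.06,4.96,0,0,2.5],[1.06,4.96,0,0,2.5],[1.06,4.96,0,0,2.5],[1.06,4.96,0,0,2.5],[1.06,4.96,0,0,2.5],[1.06,4.96,0,0,2.5],[1.06,4.96,0,0,2.5],[0,0,0,6.2,2.5],[0,0,0,0,2.5],[0,0,0,0,2.5]],
  ],
)

```text
time_s: 32.65
eef_pos: [477.5, 392.3, 246.8]
orientation: [-180.0, -0.0, 175.1]
contact_force: [0.5, 0.1, -2.3]
finger_gap: 0.373
```

Run:
```python
from h import *
s=env.get_state();print(s['eef_pos'],s['orientation'],s['time_s'],s['finger_gap'])
im2,m=snap('wrist','w14.png'); im,m=snap('top','t14.png')
tool((477.6,392.8,95),175)
```

```text
[477.50589255 392.32472845 246.83701607] [-1.79956536e+02 -4.26848976e-02  1.75058723e+02] 32.65 0.37319210945480596
shift cm [1.000e-02 5.000e-02 1.522e+01] turn 0.00021617225684167352 dist 15.2
```

View pics/w14.png

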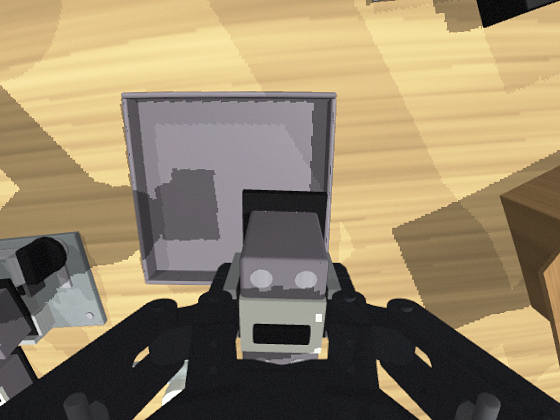

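View pics/t14.png

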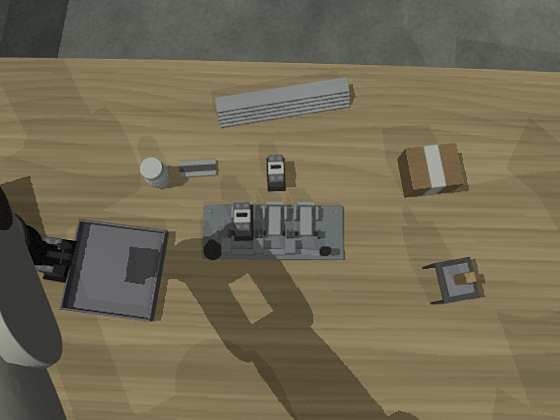

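Run:
```python
from h import *
m=env.camera_model('wrist')
a,b,c=[pt(m,u,v,30) for u,v in((123,94),(336,94),(147,283))]
print(a,b,c,np.linalg.norm(a-b),np.linalg.norm(a-c),yaw(a,b),'centre',(b+c)/2)
```

```text
[372.6574848  262.10007815  30.        ] [390.66010608 447.59834663  30.        ] [558.40742743 244.28153476  30.        ] 186.369799005106 186.60263041143216 84.45679995541559 centre [474.53376675 345.93994069  30.        ]
```

Request:
drive_tool(
  targets=[
    [[-0.14,0.67,3,0,2.5],[0,0,4,0,2.5],[0,0,4,0,2.5],[0,0,2.5,0,2.5],[0,0,1.2,0,2.5],[0,0,0.5,0,2.5],[0,0,0,0,2.5],[0,0,0,0,2.5]],
  ],
)

```text
time_s: 33.75
eef_pos: [479.8, 399.6, 96.4]
orientation: [180.0, 0.1, 175.0]
contact_force: [-0.3, 0.2, -2.3]
finger_gap: 0.374
```

Request:
drive_tool(
  targets=[
    [[0,0,0.3,0,2.5],[0,0,0.2,0,2.5],[0,0,0,0,2.5],[0,0,0,0,3.8],[0,0,0,0,3.8],[0,0,0,0,3.8],[0,0,-3,0,3.8],[0,0,-4,0,3.8],[0,0,-5,0,6],[0,0,-3,0,6],[0,0,0,0,6]],
  ],
)

```text
time_s: 35.12
eef_pos: [479.9, 399.8, 243.0]
orientation: [179.9, 0.2, 175.0]
contact_force: [-0.9, -0.1, -0.4]
finger_gap: 0.7
```

Run:
```python
from h import *
s=env.get_state();print(s['eef_pos'],s['orientation'],s['time_s'],s['finger_gap'])
im2,m=snap('wrist','w15.png')
```

```text
[479.93734539 399.81002884 243.00402761] [179.85649725   0.18862702 174.96233064] 35.125 0.6997135133970488
```

View pics/w15.png

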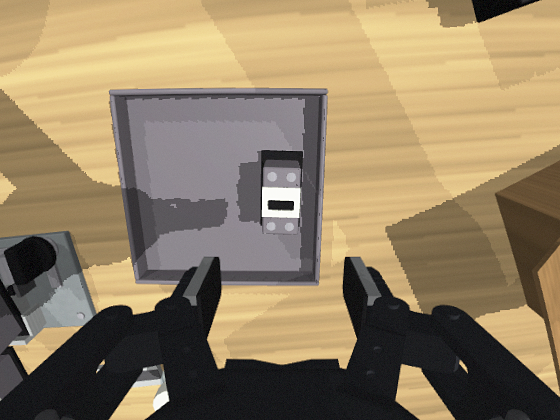

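Request:
drive_tool(
  targets=[
    [[-1.79,-5.2,-0.1,0,6],[-1.79,-5.2,0,0,6],[-1.79,-5.2,0,0,6],[-1.79,-5.2,0,0,6],[-1.79,-5.2,0,0,6],[-1.79,-5.2,0,0,6],[0,0,0,-6,6],[0,0,0,0,6],[0,0,0,0,6]],
  ],
)

```text
time_s: 36.3
eef_pos: [558.7, 79.7, 240.7]
orientation: [-180.0, -0.1, -179.1]
contact_force: [-0.0, -0.4, -0.4]
finger_gap: 0.703
```

Run:
```python
from h import *
s=env.get_state();print(s['eef_pos'],s['orientation'],s['time_s'],s['finger_gap'])
im2,m=snap('wrist','w16.png')
print(proj(m,(580,79,80)))
```

```text
[558.74992778  79.71098391 240.7333553 ] [-1.79997051e+02 -5.99474552e-02 -1.79128051e+02] 36.3 0.7028270096948414
[279.61727854 240.65038989]
```

View pics/w16.png

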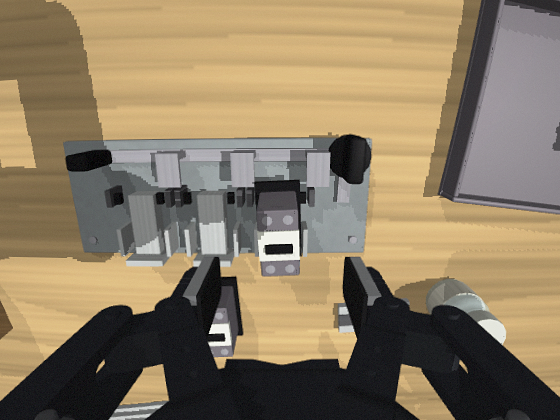

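Request:
drive_tool(
  targets=[
    [[-1.1,-0.1,3,0,6],[-1.1,0,4,0,6],[0,0,3.4,0,6],[0,0,2,0,6],[0,0,0.6,0,6],[0,0,0,0,6],[0,0,0,0,2.5],[0,0,0,0,2.5],[0,0,0,0,2.5],[0,0,0,0,2.5],[0,0,0,0,2.5]],
  ],
)

```text
time_s: 37.72
eef_pos: [581.4, 78.7, 112.4]
orientation: [180.0, 0.1, -179.0]
contact_force: [0.3, 1.0, 7.7]
finger_gap: 0.373
```

Request:
drive_tool(
  targets=[
    [[0,0,-1,0,2.5],[0,0,-1.5,0,2.5],[0,0,-3,0,2.5],[0,0,-4,0,2.5],[0,0,-4,0,2.5],[0,0,0,0,2.5]],
  ],
)

```text
time_s: 38.48
eef_pos: [581.8, 78.6, 250.7]
orientation: [-180.0, 0.3, -179.0]
contact_force: [-0.6, -0.1, -2.6]
finger_gap: 0.369
```

Run:
```python
from h import *
s=env.get_state();print(s['eef_pos'],s['orientation'],s['time_s'],s['finger_gap'])
im2,m=snap('wrist','w17.png'); im,m=snap('top','t17.png')
tool((474.5-.095*53,346-.995*53,247),174.6)
```

```text
[581.82185226  78.57730436 250.68506124] [-179.98720551    0.34185114 -179.03974337] 38.475 0.36928036778008855
shift cm [ 1.078e+01  2.166e+01 -2.000e-02] turn 6.360363915019889 dist 24.2
```

View pics/w17.png

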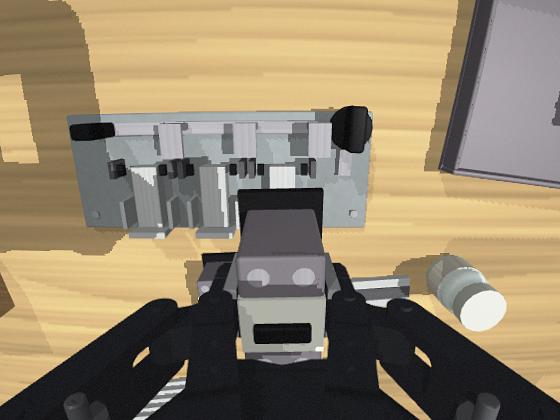

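View pics/t17.png

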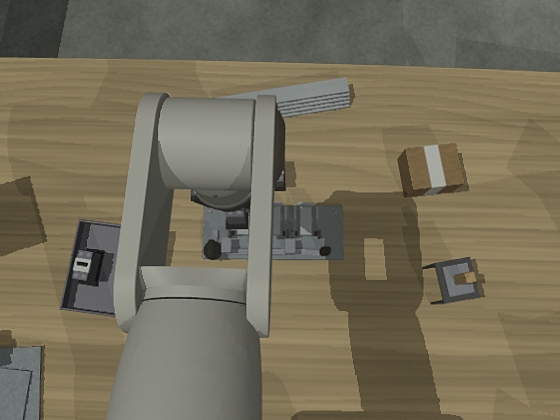

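Request:
drive_tool(
  targets=[
    [[2.16,4.33,0,0,2.5],[2.16,4.33,0,0,2.5],[2.16,4.33,0,0,2.5],[2.16,4.33,0,0,2.5],[2.16,4.33,0,0,2.5],[0,0,0,6.4,2.5],[0,0,0,0,2.5],[0,0,0,0,2.5]],
  ],
)

```text
time_s: 39.58
eef_pos: [469.5, 292.8, 245.8]
orientation: [-180.0, -0.1, 174.7]
contact_force: [0.4, 0.2, -0.9]
finger_gap: 0.373
```

Run:
```python
from h import *
s=env.get_state();print(s['eef_pos'],s['orientation'],s['time_s'],s['finger_gap'])
im2,m=snap('wrist','w18.png')
tool((474.5-.095*53,346-.995*53,93),174.6)
```

```text
[469.48040175 292.77153423 245.81410951] [-1.79962182e+02 -5.10053090e-02  1.74664233e+02] 39.575 0.37346551098083364
shift cm [1.00e-02 6.00e-02 1.53e+01] turn 0.030420124605456067 dist 15.3
```

View pics/w18.png

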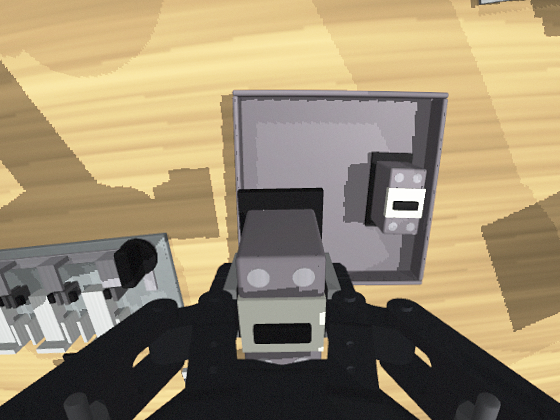

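Run:
```python
from h import *
m=env.camera_model('wrist')
a,b=[pt(m,u,v,30) for u,v in((234,91),(447,94))]; c=pt(m,421,283,30)
print(a,b,c,np.linalg.norm(a-b),np.linalg.norm(c-b),'centre',(a+c)/2,'M1 top',pt(m,405,203,54))
```

```text
[372.22015207 261.23560327  30.        ] [390.40620952 446.00025605  30.        ] [575.44088441 428.80004351  30.        ] 185.6575061823074 185.83239283208601 centre [473.83051824 345.01782339  30.        ] M1 top [478.95505306 400.30298837  54.        ]
```

Request:
drive_tool(
  targets=[
    [[0,0,3,0,2.5],[0,0,4,0,2.5],[0,0,4,0,2.5],[0,0,2.5,0,2.5],[0,0,1.5,0,2.5],[0,0,0.4,0,2.5],[0,0,0.2,0,2.5],[0,0,0,0,2.5]],
  ],
)

```text
time_s: 40.62
eef_pos: [469.7, 293.3, 91.1]
orientation: [180.0, 0.1, 174.6]
contact_force: [0.2, 0.5, -1.3]
finger_gap: 0.368
```

Request:
drive_tool(
  targets=[
    [[0,0,0,0,3.8],[0,0,0,0,3.8],[0,0,0,0,3.8],[0,0,-3,0,3.8],[0,0,-4,0,3.8],[0,0,-5,0,6],[0,0,-3,0,6],[0,0,0,0,6]],
  ],
)

```text
time_s: 41.62
eef_pos: [470.0, 293.5, 242.9]
orientation: [179.9, 0.2, 174.6]
contact_force: [-0.1, -0.0, -0.7]
finger_gap: 0.704
```

Run:
```python
from h import *
s=env.get_state();print(s['eef_pos'],s['orientation'],s['time_s'],s['finger_gap'])
im2,m=snap('wrist','w19.png'); snap('top','t19.png')
tool((674,12.5,240),180)
```

```text
[469.96986517 293.52147034 242.89865175] [179.88694788   0.20672908 174.56632411] 41.625 0.7038223524031751
shift cm [-23.04 -26.    -0.  ] turn -5.436823697701669 dist 34.7
```

View pics/w19.png

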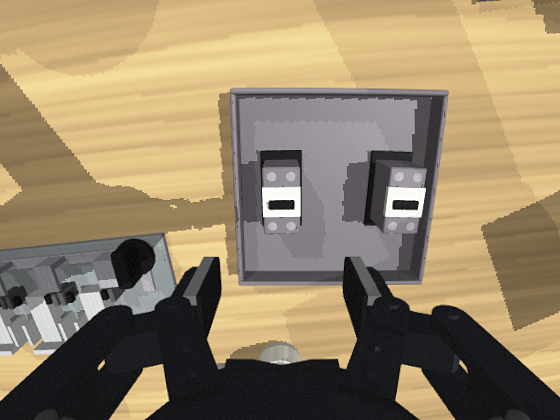

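View pics/t19.png

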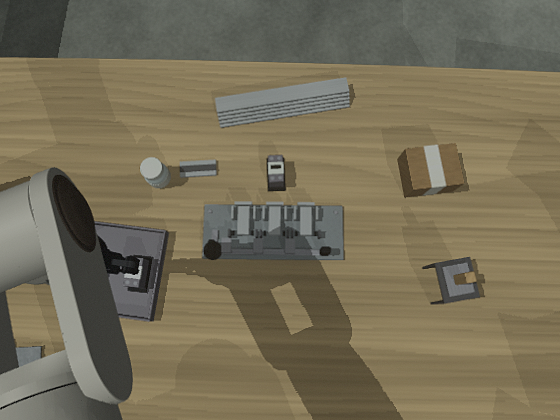

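Request:
drive_tool(
  targets=[
    [[-3.84,-4.33,0,0,6],[-3.84,-4.33,0,0,6],[-3.84,-4.33,0,0,6],[-3.84,-4.33,0,0,6],[-3.84,-4.33,0,0,6],[-3.84,-4.33,0,0,6],[0,0,0,-8.4,6],[0,0,0,0,6],[0,0,0,0,6]],
  ],
)

```text
time_s: 42.85
eef_pos: [673.8, 13.4, 239.8]
orientation: [180.0, -0.1, -177.2]
contact_force: [-0.3, 0.1, -0.3]
finger_gap: 0.703
```

Run:
```python
from h import *
s=env.get_state();print(s['eef_pos'],s['orientation'],s['time_s'],s['finger_gap'])
im2,m=snap('wrist','w20.png')
print(proj(m,(695,12.6,49)))
cv2.imwrite('pics/c20.png',cv2.resize(im2[140:300,200:380],None,fx=3.5,fy=3.5,interpolation=cv2.INTER_CUBIC))
```

```text
[673.78053894  13.35981075 239.75421417] [ 1.79992575e+02 -5.93611559e-02 -1.77181409e+02] 42.85 0.702632708539117
[278.96689307 227.29760409]
```

View pics/c20.png

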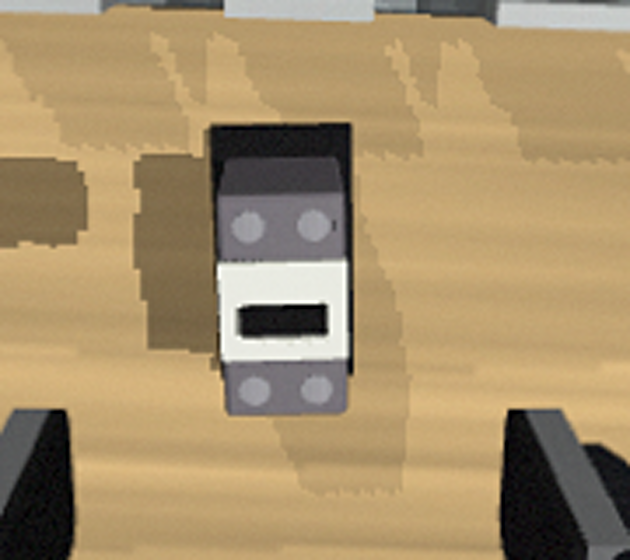

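Request:
drive_tool(
  targets=[
    [[-1.1,0,4,0,6],[-1,0,4,0,6],[0,0,4,0,6],[0,0,2.5,0,6],[0,0,0.8,0,6],[0,0,0,0,6],[0,0,0,0,2.5],[0,0,0,0,2.5],[0,0,0,0,2.5],[0,0,0,0,2.5],[0,0,0,0,2.5]],
  ],
)

```text
time_s: 44.28
eef_pos: [695.6, 13.9, 89.0]
orientation: [-180.0, 0.1, -177.0]
contact_force: [-1.7, 0.3, 7.0]
finger_gap: 0.37
```

Request:
drive_tool(
  targets=[
    [[0,0,-1,0,2.5],[0,0,-3,0,2.5],[0,0,-4,0,2.5],[0,0,-4,0,2.5],[0,0,-4,0,2.5],[0,0,0,0,2.5]],
  ],
)

```text
time_s: 45.02
eef_pos: [695.8, 13.8, 252.0]
orientation: [-179.9, 0.3, -177.0]
contact_force: [-0.0, 0.9, -1.4]
finger_gap: 0.367
```

Run:
```python
from h import *
s=env.get_state();print(s['eef_pos'],s['orientation'],s['time_s'],s['finger_gap'])
im2,m=snap('wrist','w21.png'); snap('top','t21.png')
tool((474.2,346.5,245),174.6)
```

```text
[695.78961223  13.81512376 251.96040479] [-179.94391587    0.34386209 -177.03897769] 45.025 0.36692672725479614
shift cm [20.33 34.36  0.25] turn 8.357034087013517 dist 39.9
```

View pics/w21.png

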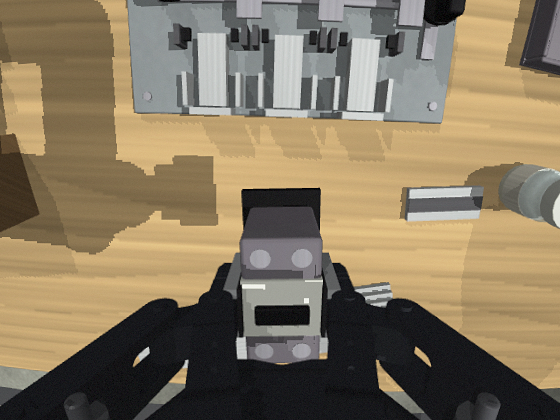

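Stray is held level. On to the tray's middle slot: 7 rows of (2.9, 4.91), turn 8.4.

Request:
drive_tool(
  targets=[
    [[2.9,4.91,0,0,2.5],[2.9,4.91,0,0,2.5],[2.9,4.91,0,0,2.5],[2.9,4.91,0,0,2.5],[2.9,4.91,0,0,2.5],[2.9,4.91,0,0,2.5],[2.9,4.91,0,0,2.5],[0,0,0,8.4,2.5],[0,0,0,0,2.5],[0,0,0,0,2.5]],
  ],
)

```text
time_s: 46.38
eef_pos: [474.8, 346.0, 246.7]
orientation: [-180.0, -0.1, 174.7]
contact_force: [-0.7, 0.6, -1.3]
finger_gap: 0.367
```

Run:
```python
from h import *
s=env.get_state();print(s['eef_pos'],s['orientation'],s['time_s'],s['finger_gap'])
im2,m=snap('wrist','w22.png')
tool((474.2,346.5,93),174.6)
```

```text
[474.77776506 346.04484569 246.6796181 ] [-1.79952999e+02 -5.56901380e-02  1.74699480e+02] 46.375 0.3667955586124812
shift cm [ 0.06  0.05 15.39] turn 0.05843752528045343 dist 15.4
```

Run:
```python
from h import *
m=env.camera_model('wrist')
for f in('w19.png','w22.png'):
    im=cv2.imread('pics/'+f); h=cv2.cvtColor(im,cv2.COLOR_BGR2HSV)
    k=((h[...,2]>195)&(h[...,1]<40)).astype(np.uint8)
    n,l,st,c=cv2.connectedComponentsWithStats(k)
    for i in range(1,n):
        if st[i,4]>150: print(f,st[i],c[i].round(1), pt(m,*c[i],54).round(1) if f=='w22.png' else '')
for y in (400,293.3): print(proj(m,(474+(y-345)*.095,y,54)))
```

```text
w19.png [262 187  38  30 851] [280.8 200.5] 
w19.png [385 187  41  30 825] [404.5 200.9] 
w19.png [ 79 292  25  28 436] [ 91.3 303.2] 
w19.png [ 31 301  31  41 654] [ 45.3 323. ] 
w19.png [  0 316  13  28 182] [  3.9 333.4] 
w22.png [202 187  38  29 691] [221.1 199.7] [466.6 294.5  54. ]
w22.png [325 187  39  31 850] [343.9 201.1] [477.8 400.3  54. ]
w22.png [ 44 294  29  42 654] [ 57.2 317. ] [574.  105.1  54. ]
w22.png [  0 301  23  37 499] [  8.7 321.5] [577.3  45.3  54. ]
[343.59532413 202.68170399]
[220.12111419 202.56101742]
```

Request:
drive_tool(
  targets=[
    [[0.05,0.08,3,0,2.5],[0,0,4,0,2.5],[0,0,4,0,2.5],[0,0,2.5,0,2.5],[0,0,1.2,0,2.5],[0,0,0.3,0,2.5],[0,0,0,0,2.5],[0,0,0,0,2.5]],
  ],
)

```text
time_s: 47.42
eef_pos: [474.6, 347.6, 98.3]
orientation: [180.0, 0.1, 174.6]
contact_force: [0.0, 0.2, -0.4]
finger_gap: 0.371
```

Request:
drive_tool(
  targets=[
    [[0,0,0.3,0,2.5],[0,0,0.05,0,2.5],[0,0,0,0,2.5]],
  ],
)

```text
time_s: 47.8
eef_pos: [474.2, 347.5, 94.0]
orientation: [-180.0, -0.0, 174.6]
contact_force: [-1.6, 0.4, 0.6]
finger_gap: 0.371
```

Request:
drive_tool(
  targets=[
    [[0,0,0,0,3.8],[0,0,0,0,3.8],[0,0,0,0,3.8],[0,0,-3,0,3.8],[0,0,-4,0,3.8],[0,0,-4,0,4],[0,0,-4,0,4],[3,0,-3,0,4],[0,0,0,0,4]],
  ],
)

```text
time_s: 48.92
eef_pos: [443.6, 350.8, 276.6]
orientation: [179.9, 0.2, 174.6]
contact_force: [0.6, -0.5, 0.3]
finger_gap: 0.469
```

Run:
```python
from h import *
s=env.get_state();print(s['eef_pos'],s['contact_force'],s['time_s'],s['finger_gap'])
m=env.camera_model('wrist'); im=env.read_camera('wrist'); cv2.imwrite('pics/w23.png',im)
h=cv2.cvtColor(im,cv2.COLOR_BGR2HSV)
k=((h[...,2]>195)&(h[...,1]<40)).astype(np.uint8)
n,l,st,c=cv2.connectedComponentsWithStats(k)
for i in range(1,n):
    if st[i,4]>150:
        P=pt(m,*c[i],54); d=P[:2]-[474,345]; e=np.radians(-5.4)
        print(st[i],c[i].round(1),P.round(1),'tray xy',(d@[np.cos(e),np.sin(e)]).round(),(d@[-np.sin(e),np.cos(e)]).round())
t=cv2.imread('pics/t11.png'); t2=env.read_camera('top'); cv2.imwrite('pics/t23.png',t2)
for nm,(x0,x1,y0,y1) in dict(stand=(415,490,250,310),carton=(390,475,135,205),jaroff=(130,225,145,195),rail=(195,350,235,265)).items():
    print(nm,cv2.absdiff(t,t2)[y0:y1,x0:x1].max(2).__gt__(40).mean().round(3))
```

```text
[443.6340467  350.81821588 276.60652093] [ 0.63390034 -0.4503241   0.29643073] 48.925 0.46922066428358483
[542   0  18  31 452] [551.6  13.2] [301. 605.  54.] tray xy -197.0 243.0
[210 211  33  26 418] [231.1 224.9] [470.3 299.2  54. ] tray xy 1.0 -46.0
[317 211  34  26 616] [333.5 222.8] [477.6 400.   54. ] tray xy -2.0 55.0
[264 212  33  26 620] [280.6 223.9] [473.7 347.9  54. ] tray xy -1.0 3.0
[ 59 299  31  41 693] [ 73.8 318.9] [566.7 102.2  54. ] tray xy 115.0 -233.0
[ 12 303  32  39 613] [ 27.7 322.1] [568.2  41.6  54. ] tray xy 122.0 -293.0
stand 0.135
carton 0.0
jaroff 0.0
rail 0.19
```

Run:
```python
from h import *
t2=cv2.imread('pics/t23.png')
for f in('top0','t3','t14','t19'):
    t=cv2.imread(f'pics/{f}.png')
    print(f,{nm:float((cv2.absdiff(t,t2)[y0:y1,x0:x1].max(2)>40).mean().round(3)) for nm,(x0,x1,y0,y1) in dict(stand=(415,490,250,310),knob=(200,232,235,265),kgrip=(310,345,240,262)).items()})
w=t2[236:264,200:345].max(2); n,l,st,c=cv2.connectedComponentsWithStats((w<38).astype(np.uint8)); print([(c[i]+[200,236]).round(1).tolist()+[int(st[i,4])] for i in range(1,n) if st[i,4]>20])
m=env.camera_model('top'); print(pt(m,325.5,251,50))
```

```text
top0 {'stand': 0.003, 'knob': 0.151, 'kgrip': 0.284}
t3 {'stand': 0.652, 'knob': 0.176, 'kgrip': 0.027}
t14 {'stand': 0.0, 'knob': 0.185, 'kgrip': 0.0}
t19 {'stand': 0.0, 'knob': 0.032, 'kgrip': 0.017}
[[213.1, 250.2, 212], [324.1, 250.9, 55]]
[521.46372383 -93.47023554  50.        ]
```

```bash
python3 -c "
from rig import env
print(env.finish_job())"
```

```text
the job is handed in; nothing more can be done
None
```

The job is handed in at about 49 s on the robot's clock, with no errors along the way. `finish_job` gave no verdict.

**What I did**
- I turned the clamp knob about 88° to free it and slid the keeper about 33 mm, to its stop.
- Only two units were clipped in, M1 and M3; seat 2 was empty. I levered both out with the pry bar, raising each lip about 13 mm.
- I hung the pry bar back in its stand. Then I set M1, M3 and the stray upright, side by side in the tray.

**Last checks**
- **Units:** the three labels lie in a row, at about -46, 3 and 55 mm across the tray and within 2 mm of its middle lengthways. M3's label was partly in shadow, so its -46 mm is rough; an earlier view put it at about -53 mm.
- **Pry bar:** the stand area matches the first top picture, so the bar hangs where it started.
- **Keeper:** the grip is still at the open position.
- **Bystanders:** the carton, jar and offcut look unchanged.
- **Clamp:** the knob area differed somewhat from earlier top pictures, probably because of shadow; I did not touch it after freeing it. The knob angle was not measured again at the end.
- **Not viewed:** the 40-picture limit ran out before the stray was placed, so the final state was checked by image processing only. I did not measure tilt or height of the units in the tray directly.

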